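# Sort cleaned woodwind parts into their job trays

## Task

The cleaned parts of three repair jobs lie mixed on the bench: put each into the large compartment of its own instrument's tray, the clarinet bell and barrel standing upright in the blue tray, the saxophone neck and mouthpiece lying in the red tray, and the flute foot joint lying in the yellow tray. Every part must rest flat on the tray's floor, not on another part or on a tray wall, and the neck stays the same way up as it lies now. Set the parts down rather than dropping them, and leave the oil bottle and the spirit lamp standing where they are.

Things in the scene. Friction and masses are not known exactly. Their poses are not given: they have to be found in the camera images.
- clarinet_tray: Blue plastic job tray of the clarinet, fixed. Outside 199 x 190 mm (x by y), walls 4 mm thick and 28 mm high, floor 3 mm thick. A thin wall parts a large empty compartment, inside 160 (x) by 182 mm (y), from a 28 mm wide pocket along the +x side that holds silver keys and screws. Origin: on the bench under the centre of the large compartment; z up.
- sax_tray: Red plastic job tray of the saxophone, fixed. Outside 199 x 190 mm (x by y), walls 4 mm thick and 28 mm high, floor 3 mm thick. A thin wall parts a large empty compartment, inside 160 (x) by 182 mm (y), from a 28 mm wide pocket along the +x side that holds brass keys and screws. Origin: on the bench under the centre of the large compartment; z up.
- flute_tray: Yellow plastic job tray of the flute, fixed. Outside 199 x 190 mm (x by y), walls 4 mm thick and 28 mm high, floor 3 mm thick. A thin wall parts a large empty compartment, inside 160 (x) by 182 mm (y), from a 28 mm wide pocket along the +x side that holds bright silver keys and screws. Origin: on the bench under the centre of the large compartment; z up.
- clarinet_bell: Black flared clarinet bell with silver rings, standing on its wide rim: 105 mm tall, 78 mm across the rim, narrowing to 33 to 34 mm from 74 mm height up to the top. Origin: centre of its underside; z is its axis, up. Round, may be gripped from any side.
- clarinet_barrel: Black clarinet barrel, a short tube with a silver ring at each end, standing on end: 64 mm tall, 33 mm across the ends, 30 mm at the waist (14 to 50 mm up). Origin: centre of its underside; z is its axis, up. Round, may be gripped from any side.
- sax_neck: Curved brass sax neck, cork sleeve on its thin end, lying flat: 141 x 88 mm (x by y), 29 mm high at the thick end. Origin: on the surface under the outline's centre; z up. From the cork end (x -71, y +22 mm) the tube runs along +x to the top of its bend (+6, +34), then bends to the thick end, which points to -y at (+56, -44). Grip across y at the top of the bend: 20 mm wide, axis 10 mm up.
- sax_mouthpiece: Black saxophone mouthpiece with a brass ligature band round its middle, lying reed down on the two cross screws of the ligature: 88 mm long along its x (tip at +x). Origin: on its axis at mid length, 19 mm above the surface it lies on; z up. Grip it across y at the origin, on the band, 31 mm wide and 34 mm long.
- flute_foot: Silver flute foot joint, a tube 130 mm long (its x), 19.6 mm in diameter, lying flat with round key cups on top. Origin: on the tube's axis at mid length, 9.8 mm above the surface it lies on; z up. The tube is bare from x = -48 to +8 mm: grip it there across y (e.g. x = -10). Keys on top and both sides, from x = +10 on, reach 23 mm out from the axis and stop it rolling.
- oil_bottle: Bystander, to be left alone: small standing bottle of amber key oil with a red cap, 34 mm in diameter, 71 mm tall. Origin: centre of its underside; z up.
- spirit_lamp: Bystander, to be left alone: standing green glass spirit lamp with a brass cap, 56 mm in diameter, 74 mm tall. Origin: centre of its underside; z up.
Things that resemble listed ones, but are neither listed nor needed, are in the scene too. What is shaped like the sax_mouthpiece but pink or turquoise is not meant.

How it is judged:
By the outcome, as a careful person would: the job done as asked, in the order asked, and still so for the second after the job is handed in, with the robot touching nothing.
It also fails if it takes over 128 s, if anything falls off the work surface, if the arm or the gripper's body presses on something with over 40 N, if the wrist force passes 120 N, or if a joint passes its speed limit or range.

## Robot

A 6-joint arm with a two-finger parallel gripper is mounted at the origin on the work surface. World frame = base frame: x ahead of the robot, y to its left, z up, the work surface at z = 0. Lengths are in m, angles in rad, forces in N, time in s.
With the tool pointing down it reaches from about 0.3 to 0.85 m from the base axis. Payload 5.4 kg.
Tool frame: the origin (TCP) lies on the centre line of the jaws, within the pads' length; the fingertips stand 8 mm ahead of it and the grasp point (between the pads) lies 11 mm behind it; z points along the fingers, y is the direction in which the jaws open and shut (so a half turn about z gives the same grasp; the last joint's range is limited). The gripper opens to 85 mm and grips with 20 to 120 N. Pads are 22 mm wide; open, the fingers measure 114 mm over their backs; the gripper's body (76 mm by 85 mm) begins 54 mm behind the grasp point. The pads swing forward as they close: fully open they stand 13 mm farther back than shut.
Start: joints at [1.103, 0.158, 1.597, -0, 1.386, -0.21], TCP at [0.147, 0.556, 0.239] pointing down, gripper open.
Joint ranges: [-2.91, 2.91], [-0.94, 2.29], [0.18, 2.7], [-1.29, 4.43], [0.17, 2.64], [-3, 3]. Speed limits (rad/s): [2.57, 2.57, 3.14, 3.14, 3.14, 3.14].

## Interface

Orientations are given as a unit quaternion [x, y, z, w].
In Python, from bench import arm, imaging gives the robot as it stands.
- The arm moves only by the tool apply_moves, never from a script. Its argument "rows" is a list of rows, each a list of 4 numbers: the shift along the world's x, y, z normalised to -1 to 1, where 1 is 0.2 m, then the turn about the world's z normalised to -1 to 1, where 1 is pi rad. A call has 1 to 20 rows; each row is the pose to reach, as a shift and turn from the pose measured when the call began, turning the shorter way round; what a row does not reach only later rows make up. A row lasts 1/12 s, in which the tool goes at most 41.7 mm and 7.16 degrees, less where a joint would pass 70% of its speed; a pose out of reach is approached as far as the arm can. A call with a number of a shift or a turn outside -1 to 1 is refused whole. A call with a gripper value outside its range is refused whole. "hand" is the opening in per cent of the stroke, from 0 (shut) to 100 (fully open), set as the call begins (left out, the last holds). The fingers move at their own pace and stop on an object; the grip force is fixed at half the most. Time passes only in rows, so rows that repeat a pose let the fingers close. It gives the time, the measured TCP pose, the force and the opening at its end, in the units of the state.
- arm.sense(): the state, without advancing time (a new reading comes with each control period).
- imaging.capture(name): name is "scene" or "top"; returns a dict with "image" (384x512x3 uint8, blue, green, red), "camera_matrix" (3x3 intrinsics, pixels), "D" ([k1, k2, p1, p2, k3] as OpenCV has them; the pictures are not rectified), "R" (3x3) and "t" (3): a world point X has camera coordinates R X + t. Camera axes: x right, y down, z forward; pixel columns grow to the right and rows downward; lengths in m; the calibration is good to about 2 mm. A picture is of the moment at which its call begins. There is no depth.
- arm.finish_job(): hands the job in, once; it reports no verdict.
The state is a dict: "time": time; "q": joint angles; "joint_vel": joint speeds; "effort": joint torques, N m; "tcp_pos": TCP position; "tool_rot": TCP orientation; "ft_force": force on the tool from outside, world axes, zero at the start; "wrist_torque": the same for the moment, N m; "finger_gap": opening from 0.0 (shut) to 1.0 (fully open).
Only numpy, scipy, OpenCV 4.12 (cv2) and the standard library are available. Lean on these libraries where they do the work, as an engineer would, in place of code of your own. Each camera call takes 0.05 s, during which the arm holds its last target. There are 200 camera calls.

## Working session

There is one attempt and no reset: what is moved stays moved. The work goes in short steps, Python scripts to look and compute and a tool call to move; the robot and the scene stay as the last step left them, time stands still between calls to the robot, and variables do not carry over. Pictures are saved under pics/ and viewed, about 12 in all and at most 16, crops included, and the job is handed in when it is done.

Besides the shell and the picture viewer there is one more tool, called after ">>>" in YAML: its name, and indented under it one key for each argument. apply_moves: Moves the arm, as the interface text tells. Its arguments: {"type":"object","properties":{"rows":{"type":"array"},"hand":{"type":"number"}},"required":["rows"]}

```bash
mkdir -p pics; ls; cat > h.py <<'E'
import numpy as np, cv2
from bench import arm, imaging
def cap(n):
    c=imaging.capture(n); return c
def ray(c,uv,z):
    K=np.array(c["camera_matrix"]);D=np.array(c["D"]);R=np.array(c["R"]);t=np.array(c["t"])
    p=cv2.undistortPoints(np.array(uv,float).reshape(-1,1,2),K,D).reshape(-1,2)
    d=np.c_[p,np.ones(len(p))]@R; o=-R.T@t
    s=(z-o[2])/d[:,2]
    return o+s[:,None]*d
def proj(c,X):
    return cv2.projectPoints(np.array(X,float).reshape(-1,1,3),cv2.Rodrigues(np.array(c["R"]))[0],np.array(c["t"]),np.array(c["camera_matrix"]),np.array(c["D"]))[0].reshape(-1,2)
E
python3 - <<'E'
from h import *
for n in("scene","top"):
    c=cap(n); cv2.imwrite(f"pics/{n}0.png",cv2.resize(c["image"],(768,576),interpolation=cv2.INTER_CUBIC))
    R=np.array(c["R"]);print(n,(-R.T@np.array(c["t"])).round(3),R.round(2).tolist())
print(arm.sense())
E
```

```text
pics
scene [ 1.1   -0.436  0.623] [[0.58, 0.82, -0.02], [0.48, -0.35, -0.8], [-0.66, 0.46, -0.6]]
top [0.374 0.008 0.977] [[0.03, -1.0, -0.0], [-0.99, -0.03, -0.11], [0.11, 0.01, -0.99]]
{'time': 0.1, 'q': array([ 1.10288675e+00,  1.59045622e-01,  1.59814168e+00, -6.85549191e-06,
        1.38621859e+00, -2.10147025e-01]), 'joint_vel': array([ 8.30145984e-04, -1.49921712e-03, -2.05912784e-03,  4.73188416e-05,
       -1.39495568e-03, -2.93083338e-04]), 'effort': array([-2.19202116e-04, -3.96990430e+01, -3.32337499e+01, -1.43873390e-04,
        4.12382258e-03,  2.62101014e-05]), 'tcp_pos': array([0.14637213, 0.55548797, 0.23836416]), 'tool_rot': array([ 1.28524096e-01,  9.91705972e-01, -8.56130259e-04, -2.98336876e-04]), 'ft_force': array([ 0.6956169 ,  0.3029098 , -0.44831055]), 'wrist_torque': array([ 0.02518768, -0.00309537, -0.03072576]), 'finger_gap': 1.0001555332546903}
```

View pics/scene0.png

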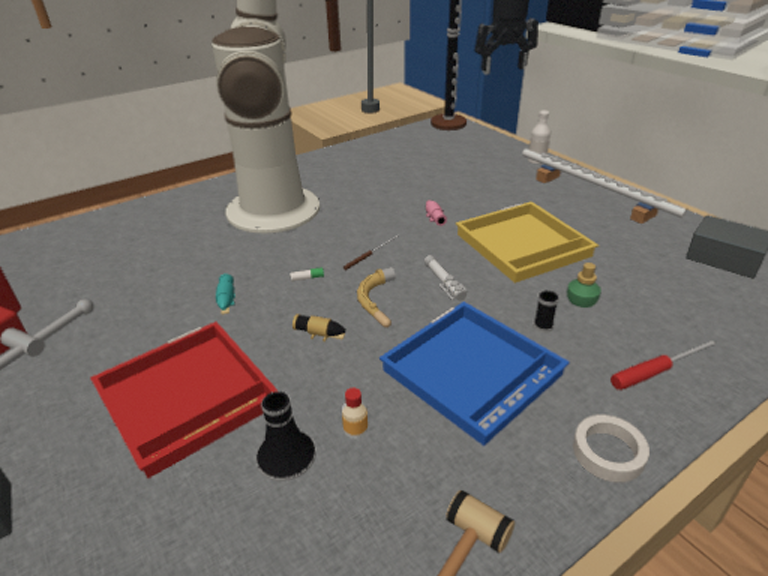

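View pics/top0.png

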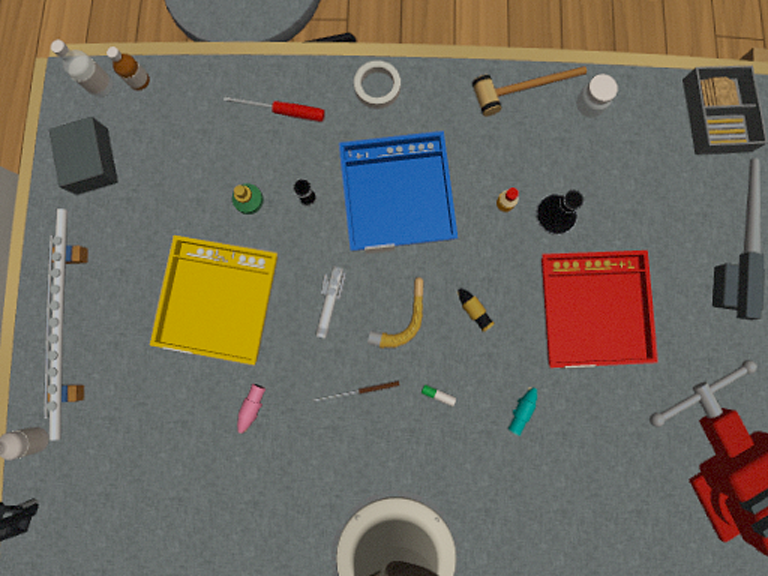

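The scene view (768x576) shows all the parts. In the top view the bell is at about (558,212), the barrel (304,192), the neck (400,315), the mouthpiece (476,309) and the foot (332,300). The trays are blue (398,190), red (600,308) and yellow (214,300), the oil bottle is at (508,198) and the lamp at (247,198).

```bash
cat > m.py <<'E'
from h import *
c=cap("top"); im=c["image"]; cv2.imwrite("pics/raw_top.png",im)
hsv=cv2.cvtColor(im,cv2.COLOR_BGR2HSV)
def comp(mask,uv,r=None):
    """contour of mask nearest to uv (768-view px)"""
    cs,_=cv2.findContours(mask.astype(np.uint8)*255,cv2.RETR_EXTERNAL,cv2.CHAIN_APPROX_NONE)
    p=np.array(uv)/1.5
    cs=[k for k in cs if len(k)>6]
    return min(cs,key=lambda k:abs(cv2.pointPolygonTest(k,(float(p[0]),float(p[1])),True)) if cv2.pointPolygonTest(k,(float(p[0]),float(p[1])),True)<0 else 0)
H,S,V=[hsv[...,i].astype(int) for i in range(3)]
tr={"blue":((H>100)&(H<125)&(S>150),(400,200)),"red":(((H<6)|(H>174))&(S>150),(600,320)),"yellow":((H>18)&(H<35)&(S>140),(210,310))}
for n,(m,uv) in tr.items():
    k=comp(m,uv); w=ray(c,k[:,0],0.028)[:,:2]
    r=cv2.minAreaRect(w.astype(np.float32)*1000); b=cv2.boxPoints(r)
    e=max([b[1]-b[0],b[2]-b[1],b[3]-b[2],b[0]-b[3]],key=lambda v:v[0]); a=np.arctan2(e[1],e[0])
    u=np.array([np.cos(a),np.sin(a)]); o=np.array(r[0])-u*16
    print(n,"rectc",np.round(r[0]),np.round(r[1]),"yaw deg",round(np.degrees(a),1),"origin",o.round())
if __name__=="__main__":
    x=cv2.resize(im[100:260,180:400],None,fx=3.6,fy=3.6,interpolation=cv2.INTER_CUBIC); cv2.imwrite("pics/crop1.png",x)
E
python3 m.py
```

```text
blue rectc [667.  13.] [207. 197.] yaw deg 8.1 origin [651.  11.]
red rectc [ 457. -360.] [207. 201.] yaw deg 4.0 origin [ 441. -361.]
yellow rectc [454. 342.] [201. 207.] yaw deg -8.2 origin [438. 345.]
```

View pics/crop1.png

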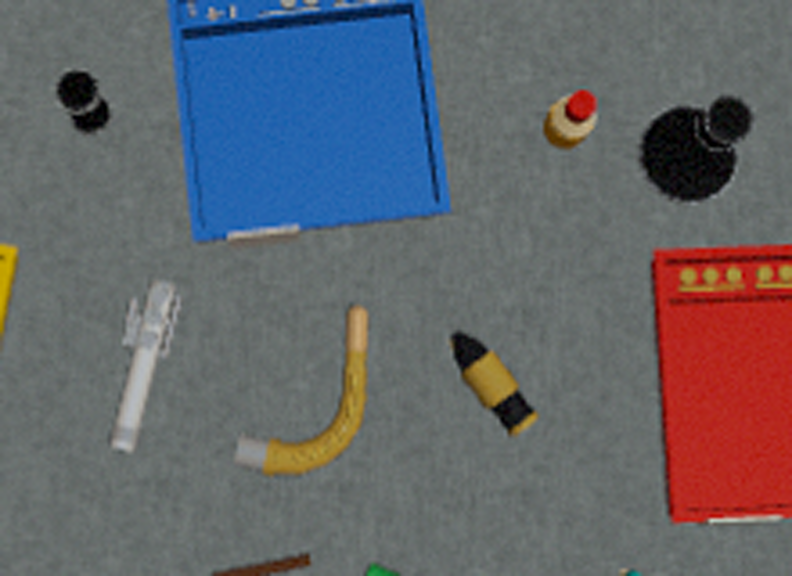

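The crop (3.6x, raw offset 180,100) shows these positions:
- **Bell:** rim centre about (688,152), top about (730,118).
- **Barrel:** top (77,88), base (95,118).
- **Neck:** cork tip (358,306), thick end (237,449).
- **Mouthpiece:** tip (456,336), butt about (523,424).
- **Foot:** ends (123,448) and (165,284), with the keys at the upper end.

```bash
cat > p.py <<'E'
from h import *
c=cap("top"); s=cap("scene"); im=c["image"]; hsv=cv2.cvtColor(im,cv2.COLOR_BGR2HSV).astype(int)
H,S,V=hsv[...,0],hsv[...,1],hsv[...,2]
cr=lambda *p: np.array(p,float)/3.6+[180,100]-0.36
def cont(m,uv):
    cs,_=cv2.findContours(m.astype(np.uint8)*255,cv2.RETR_EXTERNAL,cv2.CHAIN_APPROX_NONE)
    return max((k for k in cs if len(k)>8),key=lambda k:cv2.pointPolygonTest(k,tuple(map(float,uv)),True))[:,0]
mm=lambda w:(w*1000).round(0)
print("bell base,top",mm(ray(c,cr((688,152)),0.0)),mm(ray(c,cr((730,118)),.105)))
print("barrel base,top",mm(ray(c,cr((93,116)),0.0)),mm(ray(c,cr((77,88)),.064)))
print("oil cap",mm(ray(c,cr((581,105)),.071)))
ck=ray(c,cr((358,308)),.008)[0];th=ray(c,cr((237,449)),.0145)[0]
b=np.array([56-(-71),-44-22]); w=(th-ck)[:2]*1000
a=np.arctan2(w[1],w[0])-np.arctan2(b[1],b[0])
R=np.array([[np.cos(a),-np.sin(a)],[np.sin(a),np.cos(a)]])
o=(ck+th)[:2]*500-R@np.array([-7.5,-11])
print("neck len",np.linalg.norm(w),np.linalg.norm(b),"yaw",np.degrees(a)%360,"o",o.round(),"grip",(o+R@[6,34]).round())
gx=[]
k=cont((V<45)|((H>12)&(H<35)&(S>110)),cr((490,380))[0]); 
wd=ray(c,k,.019)[:,:2]*1000; r=cv2.minAreaRect(wd.astype(np.float32)); print("mouthp rect",r)
k=cont((H>12)&(H<35)&(S>110),cr((490,380))[0]); wd=ray(c,k,.025)[:,:2]*1000
r=cv2.minAreaRect(wd.astype(np.float32)); print("band rect",r)
tip,butt=ray(c,cr((456,336),(523,424)),.019); d=tip-butt; print("mp tip,butt",mm(tip),mm(butt),"yaw",np.degrees(np.arctan2(d[1],d[0])))
e=ray(c,cr((123,448),(165,284)),.0098); d=e[1]-e[0]; u=d/np.linalg.norm(d)
print("foot len",np.linalg.norm(d),"yaw",np.degrees(np.arctan2(d[1],d[0])),"o",mm(e[0]+u*.065),"grip",mm(e[0]+u*.055))
G=np.array(list(map(tuple,[*np.c_[[(o+R@[6,34])/1000],[[.02]]],e[0]+u*.055+[0,0,.01]])))
si=cv2.resize(s["image"],(768,576))
pts=np.r_[G,[[.441,-.361,.003],[.651,.011,.003],[.438,.345,.003]],ray(c,cr((490,380)),.034),ray(c,cr((730,118)),.105),ray(c,cr((77,88)),.064)]
for p in proj(s,pts)*1.5: cv2.drawMarker(si,tuple(map(int,p)),(255,0,255),0,12,1)
cv2.imwrite("pics/chk.png",si[150:490,80:620])
E
python3 p.py
```

```text
bell base,top [[ 638. -291.    0.]] [[ 636. -290.  105.]]
barrel base,top [[654. 182.   0.]] [[657. 184.  64.]]
oil cap [[ 652. -190.   71.]]
neck len 142.53315380020973 143.1258187749506 yaw 168.64546095154697 o [440.   4.] grip [427. -28.]
mouthp rect ((450.7093505859375, -132.96414184570312), (86.44161224365234, 30.359243392944336), 37.94515609741211)
band rect ((450.8024597167969, -131.63482666015625), (36.780120849609375, 30.169034957885742), 37.94511795043945)
mp tip,butt [ 484. -106.   19.] [ 419. -158.   19.] yaw 38.30190209566779
foot len 0.12993297775875334 yaw -12.033375773460387 o [456. 131.  10.] grip [446. 134.  10.]
```

View pics/chk.png

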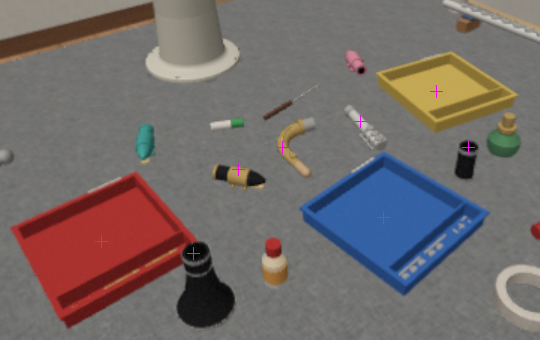

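The overlay markers fall on the parts and on the tray centres, so the two views agree. I'll start with the bell at (637,-290) and jaw yaw about 0.

>>> apply_moves:
  rows:
    - [0.49, -0.845, 0, -0.417]
    - [0.49, -0.845, 0, -0.417]
    - [0.49, -0.845, 0, -0.417]
    - [0.49, -0.845, 0, -0.417]
    - [0.49, -0.845, 0, -0.417]
    - [0.49, -0.845, 0, -0.417]
    - [0.49, -0.845, 0, -0.417]
    - [0.49, -0.845, 0, -0.417]
    - [0.49, -0.845, 0, -0.417]
    - [0.49, -0.845, 0, -0.417]
    - [0.49, -0.845, 0, -0.417]
    - [0.49, -0.845, 0, -0.417]

```text
time: 1.25
tcp_pos: [0.2444, 0.3867, 0.2388]
tool_rot: [0.707, 0.708, -0.0, -0.0]
ft_force: [-0.2, -0.4, 0.9]
finger_gap: 1.0
```

>>> apply_moves:
  rows:
    - [0.49, -0.845, 0, 0]
    - [0.49, -0.845, 0, 0]
    - [0.49, -0.845, 0, 0]
    - [0.49, -0.845, 0, 0]
    - [0.49, -0.845, 0, 0]
    - [0.49, -0.845, 0, 0]
    - [0.49, -0.845, 0, 0]

```text
time: 1.83
tcp_pos: [0.343, 0.2167, 0.2388]
tool_rot: [0.707, 0.707, -0.0, -0.0]
ft_force: [-0.1, 0.5, 0.2]
finger_gap: 0.998
```

>>> apply_moves:
  rows:
    - [0.49, -0.845, 0, 0]
    - [0.49, -0.845, 0, 0]
    - [0.49, -0.845, 0, 0]
    - [0.49, -0.845, 0, 0]
    - [0.49, -0.845, 0, 0]
    - [0.49, -0.845, 0, 0]
    - [0.49, -0.845, 0, 0]

```text
time: 2.42
tcp_pos: [0.4412, 0.048, 0.2386]
tool_rot: [0.707, 0.707, -0.0, -0.001]
ft_force: [-0.6, 0.0, 0.6]
finger_gap: 0.996
```

>>> apply_moves:
  rows:
    - [0.49, -0.845, 0, 0]
    - [0.49, -0.845, 0, 0]
    - [0.49, -0.845, 0, 0]
    - [0.49, -0.845, 0, 0]
    - [0.49, -0.845, 0, 0]
    - [0.49, -0.845, 0, 0]
    - [0.49, -0.845, 0, 0]

```text
time: 3.0
tcp_pos: [0.5395, -0.1197, 0.2381]
tool_rot: [0.707, 0.707, -0.0, -0.002]
ft_force: [0.6, 0.6, 0.4]
finger_gap: 1.003
```

>>> apply_moves:
  rows:
    - [0.49, -0.85, 0, 0]
    - [0.49, -0.85, 0, 0]
    - [0.49, -0.85, 0, 0]
    - [0.49, -0.85, 0, 0]
    - [0.49, -0.85, 0, 0]
    - [0.49, -0.85, 0, 0]
    - [0.49, -0.85, -0.2, 0]
    - [0.49, -0.85, -0.4, 0]
    - [0.49, -0.85, -0.5, 0]
    - [0.49, -0.85, -0.6, 0]
    - [0.49, -0.85, -0.7, 0]
    - [0.49, -0.85, -0.78, 0]
    - [0.49, -0.85, -0.78, 0]
    - [0.49, -0.85, -0.78, 0]

```text
time: 4.17
tcp_pos: [0.6373, -0.2866, 0.0816]
tool_rot: [0.706, 0.708, -0.0, -0.003]
ft_force: [-0.3, -0.4, 0.8]
finger_gap: 0.997
```

```bash
python3 - <<'E'
from h import *
s=cap("scene");c=cap("top")
print(proj(s,[[.637,-.290,.1]]),proj(c,[[.637,-.290,.1]]))
a=cv2.resize(s["image"][200:330,130:260],(390,390),interpolation=2);u,v=proj(c,[[.637,-.290,.1]])[0].astype(int)
b=cv2.resize(c["image"][v-65:v+65,u-65:u+65],(390,390),interpolation=2)
cv2.imwrite("pics/g1.png",np.hstack([a,b]))
E
```

```text
[[182.90234909 271.51362535]] [[381.78832483 132.57825342]]
```

View pics/g1.png

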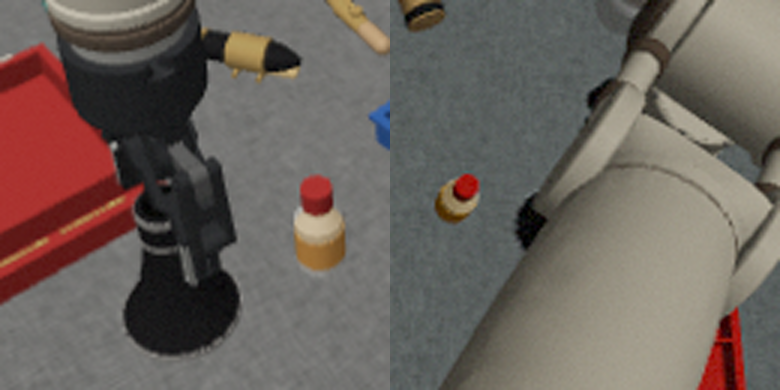

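The scene crop shows the bell neck between the fingers, near (165,225), and the bottle clear of them. I'll close and lift a little.

>>> apply_moves:
  hand: 0
  rows:
    - [0, 0, 0, 0]
    - [0, 0, 0, 0]
    - [0, 0, 0, 0]
    - [0, 0, 0, 0]
    - [0, 0, 0, 0]
    - [0, 0, 0, 0]
    - [0, 0, 0, 0]
    - [0, 0, 0, 0]
    - [0, 0, 0, 0]
    - [0, 0, 0, 0]
    - [0, 0, 0.1, 0]
    - [0, 0, 0.2, 0]
    - [0, 0, 0.3, 0]
    - [0, 0, 0.4, 0]
    - [0, 0, 0.5, 0]
    - [0, 0, 0.6, 0]
    - [0, 0, 0.6, 0]

```text
time: 5.68
tcp_pos: [0.6405, -0.2897, 0.2087]
tool_rot: [0.706, 0.708, 0.001, 0.003]
ft_force: [1.4, 0.0, 0.3]
finger_gap: 0.369
```

>>> apply_moves:
  rows:
    - [0.04, 0.13, 0, 0]
    - [0.04, 0.26, 0, 0]
    - [0.04, 0.39, 0, 0]
    - [0.04, 0.52, 0, 0]
    - [0.04, 0.65, 0, 0]
    - [0.04, 0.78, 0, 0]
    - [0.04, 0.85, 0, 0]
    - [0.04, 0.85, 0, 0]
    - [0.04, 0.85, 0, 0]

```text
time: 6.43
tcp_pos: [0.6481, -0.1194, 0.2074]
tool_rot: [0.706, 0.709, 0.0, 0.002]
ft_force: [0.4, -0.0, -1.2]
finger_gap: 0.372
```

```bash
python3 - <<'E'
from h import *
s=cap("scene");c=cap("top");x=arm.sense();print(x["tcp_pos"],x["ft_force"],x["finger_gap"])
cv2.imwrite("pics/g2.png",cv2.resize(s["image"][180:330,130:390],(780,450),interpolation=2))
E
```

```text
[ 0.64829943 -0.12087738  0.20796603] [ 0.33562576  0.2280327  -1.0928105 ] 0.37089023207396854
```

View pics/g2.png

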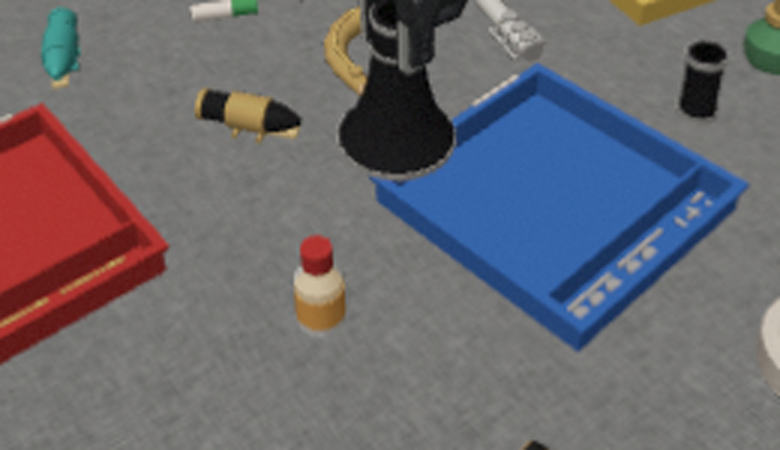

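The bell hangs upright and held, at (398,110) in the crop, and the bottle is undisturbed at (318,285). Next it goes over the blue tray and down to just above the floor.

>>> apply_moves:
  rows:
    - [0.04, 0.15, 0, 0]
    - [0.04, 0.3, 0, 0]
    - [0.04, 0.44, 0, 0]
    - [0.04, 0.44, 0, 0]
    - [0.04, 0.44, 0, 0]
    - [0.04, 0.44, -0.1, 0]
    - [0.04, 0.44, -0.2, 0]
    - [0.04, 0.44, -0.3, 0]
    - [0.04, 0.44, -0.4, 0]
    - [0.04, 0.44, -0.5, 0]
    - [0.04, 0.44, -0.56, 0]
    - [0.04, 0.44, -0.56, 0]
    - [0.04, 0.44, -0.56, 0]

```text
time: 7.62
tcp_pos: [0.6561, -0.034, 0.0956]
tool_rot: [0.707, 0.707, 0.0, 0.002]
ft_force: [-1.4, 0.1, -1.1]
finger_gap: 0.37
```

```bash
cat > look.py <<'E'
from h import *
import sys
x=arm.sense();print(x["time"],x["tcp_pos"].round(4),x["tool_rot"].round(3),x["ft_force"].round(1),round(x["finger_gap"],3),x["q"].round(2))
E
python3 look.py
```

```text
7.6167 [ 0.6561 -0.034   0.0956] [0.707 0.707 0.    0.002] [-1.4  0.1 -1.1] 0.37 [-0.23  0.5   1.47 -0.    1.17 -0.23]
```

>>> apply_moves:
  rows:
    - [0, 0, -0.01, 0]
    - [0, 0, -0.02, 0]
    - [0, 0, -0.03, 0]
    - [0, 0, -0.03, 0]
    - [0, 0, -0.03, 0]
    - [0, 0, -0.03, 0]

```text
time: 8.12
tcp_pos: [0.6563, -0.0339, 0.0899]
tool_rot: [0.707, 0.707, 0.0, 0.003]
ft_force: [0.1, -0.7, -0.6]
finger_gap: 0.375
```

>>> apply_moves:
  rows:
    - [0, 0, -0.005, 0]
    - [0, 0, -0.01, 0]
    - [0, 0, -0.015, 0]
    - [0, 0, -0.02, 0]
    - [0, 0, -0.02, 0]
    - [0, 0, -0.02, 0]
    - [0, 0, -0.02, 0]

```text
time: 8.7
tcp_pos: [0.6565, -0.0341, 0.0874]
tool_rot: [0.707, 0.707, 0.0, 0.003]
ft_force: [-3.8, 0.6, 6.1]
finger_gap: 0.369
```

That is contact at 6 N. I'll release and rise.

>>> apply_moves:
  hand: 70
  rows:
    - [0, 0, 0, 0]
    - [0, 0, 0, 0]
    - [0, 0, 0, 0]
    - [0, 0, 0, 0]
    - [0, 0, 0, 0]
    - [0, 0, 0, 0]
    - [0, 0, 0, 0]
    - [0, 0, 0.05, 0]
    - [0, 0, 0.15, 0]
    - [0, 0, 0.3, 0]
    - [0, 0, 0.45, 0]
    - [0, 0, 0.45, 0]

```text
time: 9.7
tcp_pos: [0.6605, -0.0349, 0.1863]
tool_rot: [0.707, 0.707, 0.004, 0.008]
ft_force: [0.7, 0.7, 2.3]
finger_gap: 0.7
```

>>> apply_moves:
  rows:
    - [-0.02, 0.2, 0, 0]
    - [-0.02, 0.4, 0, 0]
    - [-0.02, 0.6, 0, 0]
    - [-0.02, 0.8, 0, 0]
    - [-0.02, 0.98, 0, 0]
    - [-0.02, 0.98, 0, 0]
    - [-0.02, 0.98, 0, 0]
    - [-0.02, 0.98, 0, 0]

```text
time: 10.37
tcp_pos: [0.6567, 0.1607, 0.1867]
tool_rot: [0.707, 0.708, 0.004, 0.009]
ft_force: [-0.2, -0.6, -0.5]
finger_gap: 0.7
```

```bash
python3 - <<'E'
from h import *
s=cap("scene");c=cap("top");x=arm.sense();print(x["tcp_pos"],x["ft_force"],x["finger_gap"])
cv2.imwrite("pics/g3.png",cv2.resize(s["image"][150:300,230:430],(800,600),interpolation=2))
E
```

```text
[0.6568445  0.15960376 0.18657473] [-0.15173823  0.17498806 -0.8926189 ] 0.6968897616545263
```

View pics/g3.png

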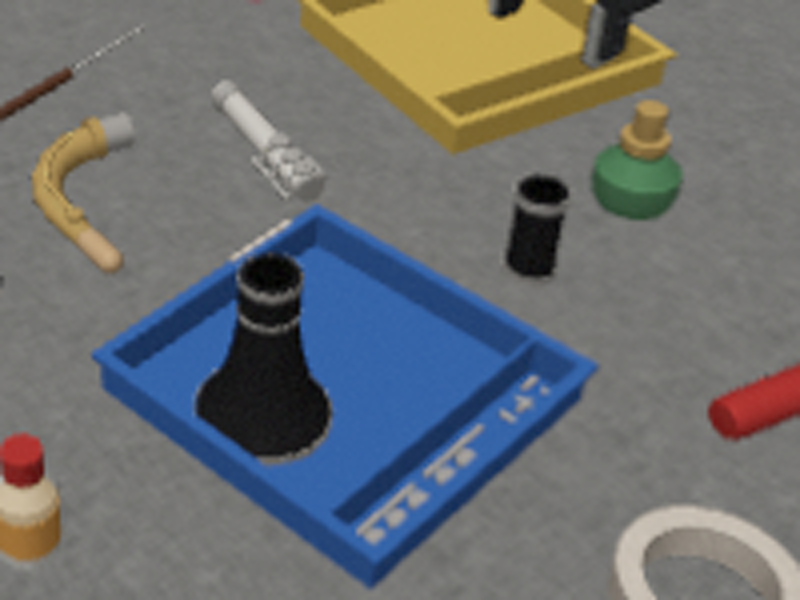

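The bell stands upright in the blue tray, and the fingers are approaching the barrel at (537,225). I'll descend on the barrel.

>>> apply_moves:
  rows:
    - [0, 0.12, 0, 0]
    - [0, 0.12, 0, 0]
    - [0, 0.12, -0.1, 0]
    - [0, 0.12, -0.25, 0]
    - [0, 0.12, -0.4, 0]
    - [0, 0.12, -0.55, 0]
    - [0, 0.12, -0.65, 0]
    - [0, 0.12, -0.75, 0]
    - [0, 0.12, -0.81, 0]
    - [0, 0.12, -0.81, 0]
    - [0, 0.12, -0.81, 0]

```text
time: 11.38
tcp_pos: [0.6569, 0.1828, 0.0245]
tool_rot: [0.708, 0.707, 0.003, 0.008]
ft_force: [0.4, -0.4, 1.4]
finger_gap: 0.701
```

>>> apply_moves:
  hand: 0
  rows:
    - [0, 0, 0, 0]
    - [0, 0, 0, 0]
    - [0, 0, 0, 0]
    - [0, 0, 0, 0]
    - [0, 0, 0, 0]
    - [0, 0, 0, 0]
    - [0, 0, 0, 0]
    - [0, 0, 0, 0]

```text
time: 12.05
tcp_pos: [0.6579, 0.1827, 0.0268]
tool_rot: [0.707, 0.707, 0.004, 0.009]
ft_force: [-2.7, -0.7, 6.5]
finger_gap: 0.345
```

>>> apply_moves:
  rows:
    - [0, 0, 0.1, 0]
    - [0, 0, 0.25, 0]
    - [0, 0, 0.4, 0]
    - [0, 0, 0.5, 0]
    - [0, 0, 0.5, 0]
    - [-0.03, -0.15, 0.5, 0]
    - [-0.06, -0.3, 0.5, 0]
    - [-0.06, -0.45, 0.5, 0]
    - [-0.06, -0.57, 0.5, 0]
    - [-0.06, -0.62, 0.5, 0]
    - [-0.06, -0.62, 0.5, 0]
    - [-0.06, -0.62, 0.5, 0]
    - [-0.06, -0.62, 0.35, 0]
    - [-0.06, -0.62, 0.2, 0]
    - [-0.06, -0.62, 0.1, 0]
    - [-0.06, -0.62, 0.05, 0]
    - [-0.06, -0.62, 0.05, 0]
    - [-0.06, -0.62, 0.05, 0]

```text
time: 13.55
tcp_pos: [0.6461, 0.0599, 0.0371]
tool_rot: [0.707, 0.707, 0.004, 0.009]
ft_force: [0.3, 0.7, 0.3]
finger_gap: 0.34
```

>>> apply_moves:
  rows:
    - [0, 0, -0.007, 0]
    - [0, 0, -0.014, 0]
    - [0, 0, -0.021, 0]
    - [0, 0, -0.021, 0]
    - [0, 0, -0.021, 0]
    - [0, 0, -0.021, 0]

```text
time: 14.05
tcp_pos: [0.6463, 0.0598, 0.0332]
tool_rot: [0.707, 0.707, 0.005, 0.009]
ft_force: [0.1, -0.5, -0.6]
finger_gap: 0.337
```

>>> apply_moves:
  rows:
    - [0, 0, -0.005, 0]
    - [0, 0, -0.01, 0]
    - [0, 0, -0.015, 0]
    - [0, 0, -0.015, 0]
    - [0, 0, -0.015, 0]
    - [0, 0, -0.015, 0]

```text
time: 14.55
tcp_pos: [0.6462, 0.0598, 0.0301]
tool_rot: [0.707, 0.707, 0.004, 0.009]
ft_force: [0.4, 0.5, -0.1]
finger_gap: 0.348
```

>>> apply_moves:
  rows:
    - [0, 0, -0.003, 0]
    - [0, 0, -0.006, 0]
    - [0, 0, -0.01, 0]
    - [0, 0, -0.01, 0]
    - [0, 0, -0.01, 0]

```text
time: 14.97
tcp_pos: [0.6465, 0.0597, 0.0298]
tool_rot: [0.707, 0.707, 0.004, 0.009]
ft_force: [-5.2, -0.3, 9.5]
finger_gap: 0.348
```

The barrel is down. I'll release, rise, and head for the neck grip at (427,-28) with jaw yaw 78.6°.

>>> apply_moves:
  hand: 70
  rows:
    - [0, 0, 0, 0]
    - [0, 0, 0, 0]
    - [0, 0, 0, 0]
    - [0, 0, 0, 0]
    - [0, 0, 0, 0]
    - [0, 0, 0, 0]
    - [0, 0, 0.05, 0]
    - [0, 0, 0.15, 0]
    - [0, 0, 0.3, 0]
    - [0, 0, 0.5, 0]
    - [0, 0, 0.6, 0]
    - [-0.1, 0, 0.6, 0]
    - [-0.3, -0.1, 0.6, 0]
    - [-0.5, -0.2, 0.6, 0]
    - [-0.6, -0.25, 0.6, 0]
    - [-0.6, -0.25, 0.6, 0]
    - [-0.6, -0.25, 0.6, 0]

```text
time: 16.38
tcp_pos: [0.5257, 0.0094, 0.1504]
tool_rot: [0.708, 0.707, 0.005, 0.01]
ft_force: [0.5, -0.5, 0.4]
finger_gap: 0.701
```

>>> apply_moves:
  hand: 50
  rows:
    - [-0.2, -0.1, 0, 0.437]
    - [-0.4, -0.19, 0, 0.437]
    - [-0.5, -0.19, 0, 0.437]
    - [-0.5, -0.19, 0, 0.437]
    - [-0.5, -0.19, 0, 0.437]
    - [-0.5, -0.19, 0, 0.437]
    - [-0.5, -0.19, 0, 0.437]
    - [-0.5, -0.19, 0, 0.437]
    - [-0.5, -0.19, 0, 0.437]
    - [-0.5, -0.19, 0, 0.437]
    - [-0.5, -0.19, 0, 0.437]
    - [-0.5, -0.19, 0, 0.437]
    - [-0.5, -0.19, 0, 0.437]

```text
time: 17.47
tcp_pos: [0.4268, -0.0287, 0.1512]
tool_rot: [0.101, 0.995, 0.01, 0.005]
ft_force: [-0.3, -0.5, -0.4]
finger_gap: 0.498
```

```bash
python3 look.py; python3 - <<'E'
from h import *
s=cap("scene");c=cap("top")
a=cv2.resize(s["image"][160:310,220:370],(600,600)[:2] if 0 else (398,398),interpolation=2)
b=cv2.resize(c["image"][60:210,190:340],(398,398),interpolation=2)
cv2.imwrite("pics/g4.png",np.hstack([a,b]))
E
```

```text
17.4667 [ 0.4268 -0.0287  0.1512] [0.101 0.995 0.01  0.005] [-0.3 -0.5 -0.4] 0.498 [-0.37 -0.16  2.09  0.02  1.2  -1.74]
```

View pics/g4.png

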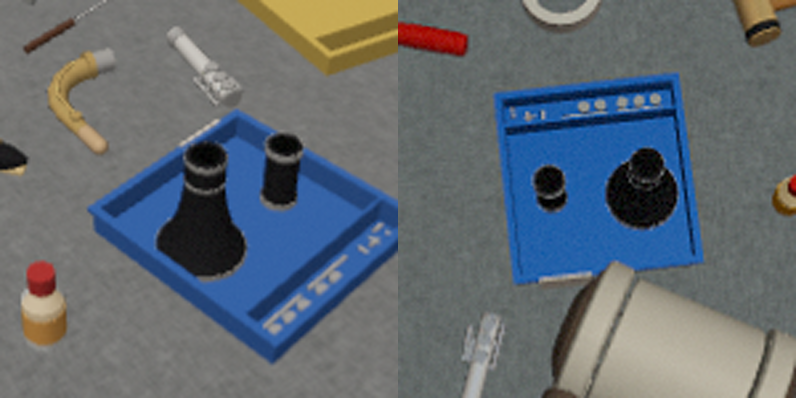

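Bell and barrel both stand in the blue compartment (top crop, bell rim at (641,192), wall at about 685). The bell rim is clear of the wall. I'll descend on the neck.

>>> apply_moves:
  rows:
    - [0, 0, -0.15, 0]
    - [0, 0, -0.3, 0]
    - [0, 0, -0.45, 0]
    - [0, 0, -0.55, 0]
    - [0, 0, -0.63, 0]
    - [0, 0, -0.67, 0]
    - [0, 0, -0.69, 0]
    - [0, 0, -0.69, 0]
    - [0, 0, -0.69, 0]

```text
time: 18.32
tcp_pos: [0.4271, -0.0289, 0.0136]
tool_rot: [0.101, 0.995, 0.009, 0.006]
ft_force: [-1.0, 0.3, -0.0]
finger_gap: 0.498
```

```bash
python3 look.py; python3 - <<'E'
from h import *
s=cap("scene")
cv2.imwrite("pics/g5.png",cv2.resize(s["image"][160:240,210:290],(480,480),interpolation=2))
E
```

```text
18.3167 [ 0.4271 -0.0289  0.0136] [0.101 0.995 0.009 0.006] [-1.   0.3 -0. ] 0.498 [-0.37  0.11  2.16  0.03  0.87 -1.75]
```

View pics/g5.png

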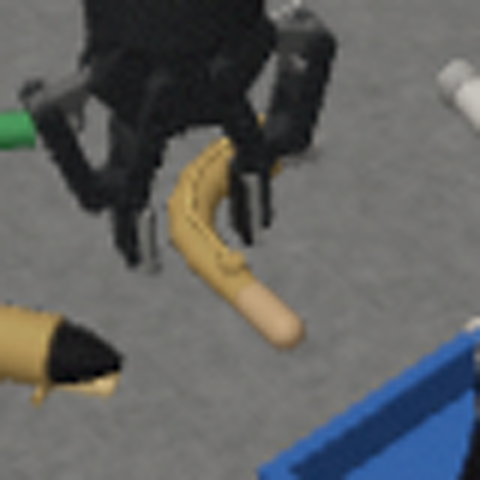

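The fingers straddle the bend top, near (195,225). I'll go a few mm lower, close, and lift slightly.

>>> apply_moves:
  hand: 0
  rows:
    - [0, 0, -0.015, 0]
    - [0, 0, -0.015, 0]
    - [0, 0, -0.015, 0]
    - [0, 0, -0.015, 0]
    - [0, 0, -0.015, 0]
    - [0, 0, -0.015, 0]
    - [0, 0, -0.015, 0]
    - [0, 0, -0.015, 0]

```text
time: 19.03
tcp_pos: [0.4283, -0.0292, 0.0118]
tool_rot: [0.101, 0.995, 0.009, 0.007]
ft_force: [-0.5, 0.6, 6.3]
finger_gap: 0.202
```

>>> apply_moves:
  rows:
    - [0, 0, 0.05, 0]
    - [0, 0, 0.1, 0]
    - [0, 0, 0.2, 0]
    - [0, 0, 0.3, 0]
    - [0, 0, 0.4, 0]
    - [0, 0, 0.5, 0]
    - [0, 0, 0.5, 0]

```text
time: 19.62
tcp_pos: [0.4311, -0.0303, 0.1161]
tool_rot: [0.101, 0.995, 0.008, 0.011]
ft_force: [1.9, -0.8, -1.7]
finger_gap: 0.198
```

```bash
python3 look.py; python3 - <<'E'
from h import *
s=cap("scene")
cv2.imwrite("pics/g6.png",cv2.resize(s["image"][110:230,190:310],(480,480),interpolation=2))
E
```

```text
19.6167 [ 0.4311 -0.0303  0.1161] [0.101 0.995 0.008 0.011] [ 1.9 -0.8 -1.7] 0.198 [-0.37 -0.1   2.12  0.02  1.1  -1.75]
```

View pics/g6.png

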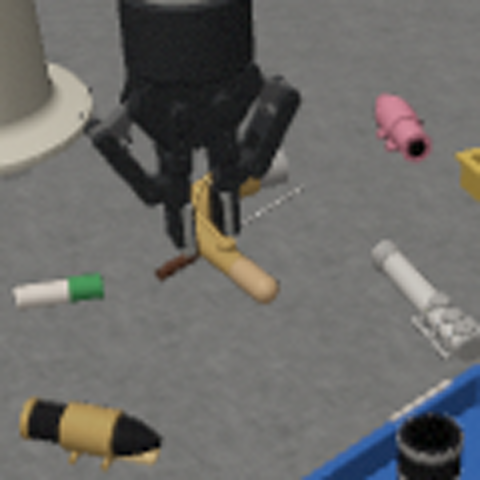

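The neck is gripped and level. I'll carry it to the red tray, turning it so its x axis runs along the tray's +y.

>>> apply_moves:
  rows:
    - [-0.03, -0.12, 0.1, -0.1]
    - [-0.06, -0.24, 0.1, -0.2]
    - [-0.06, -0.36, 0.1, -0.3]
    - [-0.06, -0.48, 0.1, -0.4]
    - [-0.06, -0.6, 0.1, -0.414]
    - [-0.06, -0.75, 0.1, -0.414]
    - [-0.06, -0.9, 0.1, -0.414]
    - [-0.06, -0.98, 0.1, -0.414]
    - [-0.06, -0.98, 0.1, -0.414]
    - [-0.06, -0.98, 0.1, -0.414]
    - [-0.06, -0.98, 0.1, -0.414]
    - [-0.06, -0.98, 0.1, -0.414]
    - [-0.06, -0.98, 0.1, -0.414]
    - [-0.06, -0.98, 0.1, -0.414]

```text
time: 20.83
tcp_pos: [0.4176, -0.2255, 0.1331]
tool_rot: [0.682, 0.731, 0.001, 0.012]
ft_force: [1.0, -0.3, -0.9]
finger_gap: 0.199
```

```bash
python3 look.py
```

```text
20.8333 [ 0.4176 -0.2255  0.1331] [0.682 0.731 0.001 0.012] [ 1.  -0.3 -0.9] 0.199 [-0.75 -0.01  2.    0.    1.13 -0.82]
```

>>> apply_moves:
  rows:
    - [-0.06, -0.15, 0, 0]
    - [-0.06, -0.3, 0, 0]
    - [-0.06, -0.45, 0, 0]
    - [-0.06, -0.6, 0, 0]
    - [-0.06, -0.66, 0, 0]
    - [-0.06, -0.66, 0, 0]
    - [-0.06, -0.66, 0, 0]
    - [-0.06, -0.66, -0.1, 0]
    - [-0.06, -0.66, -0.2, 0]
    - [-0.06, -0.66, -0.3, 0]
    - [-0.06, -0.66, -0.4, 0]
    - [-0.06, -0.66, -0.4, 0]
    - [-0.06, -0.66, -0.4, 0]

```text
time: 21.92
tcp_pos: [0.4051, -0.3552, 0.0522]
tool_rot: [0.681, 0.732, 0.001, 0.01]
ft_force: [-0.2, 0.3, -0.6]
finger_gap: 0.207
```

```bash
python3 look.py; python3 - <<'E'
from h import *
s=cap("scene");c=cap("top")
a=cv2.resize(s["image"][190:320,50:180],(390,390),interpolation=2)
b=cv2.resize(c["image"][150:260,345:455],(390,390),interpolation=2)
cv2.imwrite("pics/g7.png",np.hstack([a,b]))
E
```

```text
21.9167 [ 0.4051 -0.3552  0.0522] [0.681 0.732 0.001 0.01 ] [-0.2  0.3 -0.6] 0.207 [-0.95  0.28  1.86  0.01  0.98 -1.02]
```

View pics/g7.png

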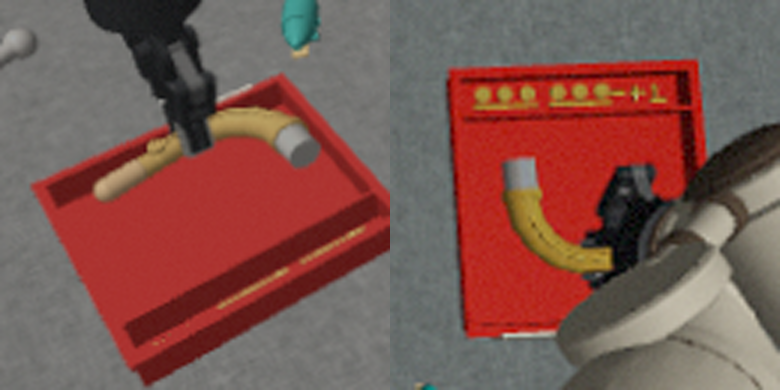

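The neck hangs level inside the red tray outline, thick end at (520,175), with free space round it. I'll lower it.

>>> apply_moves:
  rows:
    - [0, 0, -0.05, 0]
    - [0, 0, -0.1, 0]
    - [0, 0, -0.13, 0]
    - [0, 0, -0.15, 0]
    - [0, 0, -0.165, 0]
    - [0, 0, -0.165, 0]
    - [0, 0, -0.165, 0]

```text
time: 22.6
tcp_pos: [0.4063, -0.3575, 0.0213]
tool_rot: [0.682, 0.732, 0.001, 0.013]
ft_force: [0.9, 0.5, -0.6]
finger_gap: 0.201
```

>>> apply_moves:
  rows:
    - [0, 0, -0.005, 0]
    - [0, 0, -0.01, 0]
    - [0, 0, -0.015, 0]
    - [0, 0, -0.02, 0]
    - [0, 0, -0.02, 0]
    - [0, 0, -0.02, 0]

```text
time: 23.1
tcp_pos: [0.4063, -0.3574, 0.0173]
tool_rot: [0.682, 0.732, 0.001, 0.013]
ft_force: [0.0, 0.4, -0.9]
finger_gap: 0.2
```

>>> apply_moves:
  rows:
    - [0, 0, -0.005, 0]
    - [0, 0, -0.01, 0]
    - [0, 0, -0.015, 0]
    - [0, 0, -0.015, 0]
    - [0, 0, -0.015, 0]

```text
time: 23.52
tcp_pos: [0.4063, -0.3575, 0.0149]
tool_rot: [0.682, 0.732, 0.001, 0.013]
ft_force: [-1.6, 2.0, 4.4]
finger_gap: 0.201
```

>>> apply_moves:
  hand: 42
  rows:
    - [0, 0, 0, 0]
    - [0, 0, 0, 0]
    - [0, 0, 0, 0]
    - [0, 0, 0, 0]
    - [0, 0, 0, 0]
    - [0, 0, 0, 0]
    - [0, 0, 0.05, 0]
    - [0, 0, 0.15, 0]
    - [0, 0, 0.3, 0]
    - [0, 0, 0.5, 0]
    - [0, 0, 0.6, 0]
    - [0, 0, 0.6, 0]

```text
time: 24.52
tcp_pos: [0.4088, -0.3608, 0.1418]
tool_rot: [0.681, 0.732, -0.0, 0.018]
ft_force: [0.1, -0.2, 0.3]
finger_gap: 0.419
```

>>> apply_moves:
  hand: 65
  rows:
    - [0, 0.2, 0, -0.04]
    - [0.05, 0.4, 0, -0.08]
    - [0.1, 0.6, 0, -0.12]
    - [0.15, 0.8, 0, -0.16]
    - [0.2, 0.9, 0, -0.2]
    - [0.2, 0.95, 0, -0.24]
    - [0.2, 0.95, 0, -0.28]
    - [0.2, 0.95, 0, -0.311]
    - [0.2, 0.95, 0, -0.311]
    - [0.2, 0.95, 0, -0.311]
    - [0.2, 0.95, 0, -0.311]

```text
time: 25.43
tcp_pos: [0.4486, -0.1707, 0.1416]
tool_rot: [0.945, 0.327, -0.009, 0.016]
ft_force: [-0.1, 0.8, -0.1]
finger_gap: 0.649
```

```bash
python3 look.py; python3 - <<'E'
from h import *
s=cap("scene");c=cap("top")
a=cv2.resize(s["image"][170:320,50:250],(533,400),interpolation=2)
cv2.imwrite("pics/g8.png",a)
E
```

```text
25.4333 [ 0.4486 -0.1707  0.1416] [ 0.945  0.327 -0.009  0.016] [-0.1  0.8 -0.1] 0.649 [-0.59  0.01  1.96 -0.04  1.16  0.32]
```

View pics/g8.png

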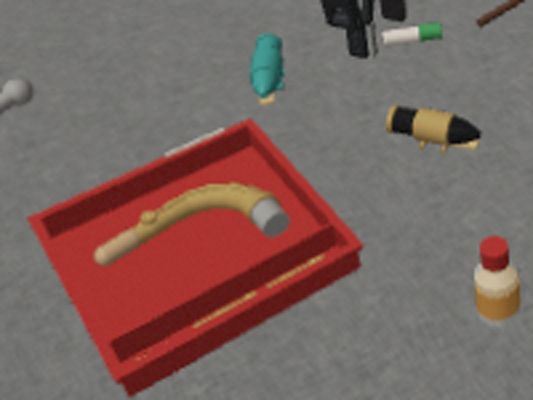

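The neck lies flat in the red tray, thick end at (268,213). Now down onto the mouthpiece band.

>>> apply_moves:
  rows:
    - [0.01, 0.19, 0, 0]
    - [0.01, 0.19, 0, 0]
    - [0.01, 0.19, -0.15, 0]
    - [0.01, 0.19, -0.3, 0]
    - [0.01, 0.19, -0.43, 0]
    - [0.01, 0.19, -0.53, 0]
    - [0.01, 0.19, -0.6, 0]
    - [0.01, 0.19, -0.64, 0]
    - [0.01, 0.19, -0.64, 0]
    - [0.01, 0.19, -0.64, 0]

```text
time: 26.37
tcp_pos: [0.4508, -0.133, 0.014]
tool_rot: [0.945, 0.327, -0.009, 0.016]
ft_force: [1.4, -0.1, 0.3]
finger_gap: 0.653
```

>>> apply_moves:
  hand: 0
  rows:
    - [0, 0, 0, 0]
    - [0, 0, 0, 0]
    - [0, 0, 0, 0]
    - [0, 0, 0, 0]
    - [0, 0, 0, 0]
    - [0, 0, 0, 0]
    - [0, 0, 0, 0]
    - [0, 0, 0, 0]

```text
time: 27.03
tcp_pos: [0.452, -0.1338, 0.0155]
tool_rot: [0.945, 0.327, -0.008, 0.017]
ft_force: [0.0, 0.7, 6.5]
finger_gap: 0.34
```

>>> apply_moves:
  rows:
    - [0, 0, 0.05, 0]
    - [0, 0, 0.15, 0]
    - [0, 0, 0.3, 0]
    - [0, 0, 0.45, 0]
    - [0, 0, 0.5, 0]
    - [0.02, -0.12, 0.5, 0.04]
    - [0.04, -0.24, 0.5, 0.08]
    - [0.06, -0.36, 0.5, 0.12]
    - [0.08, -0.48, 0.5, 0.16]
    - [0.1, -0.6, 0.5, 0.2]
    - [0.1, -0.7, 0.5, 0.24]
    - [0.1, -0.8, 0.5, 0.28]
    - [0.1, -0.9, 0.5, 0.311]
    - [0.1, -0.95, 0.5, 0.311]
    - [0.1, -0.95, 0.5, 0.311]
    - [0.1, -0.95, 0.5, 0.311]

```text
time: 28.37
tcp_pos: [0.4718, -0.3233, 0.1152]
tool_rot: [0.682, 0.731, 0.001, 0.018]
ft_force: [0.4, 0.1, -0.7]
finger_gap: 0.338
```

```bash
python3 look.py; python3 - <<'E'
from h import *
s=cap("scene");c=cap("top")
a=cv2.resize(s["image"][140:320,50:250],(444,400),interpolation=2)
b=cv2.resize(c["image"][140:260,340:460],(400,400),interpolation=2)
cv2.imwrite("pics/g9.png",np.hstack([a[:, :380],b]))
E
```

```text
28.3667 [ 0.4718 -0.3233  0.1152] [0.682 0.731 0.001 0.018] [ 0.4  0.1 -0.7] 0.338 [-0.81  0.25  1.75  0.    1.11 -0.89]
```

View pics/g9.png

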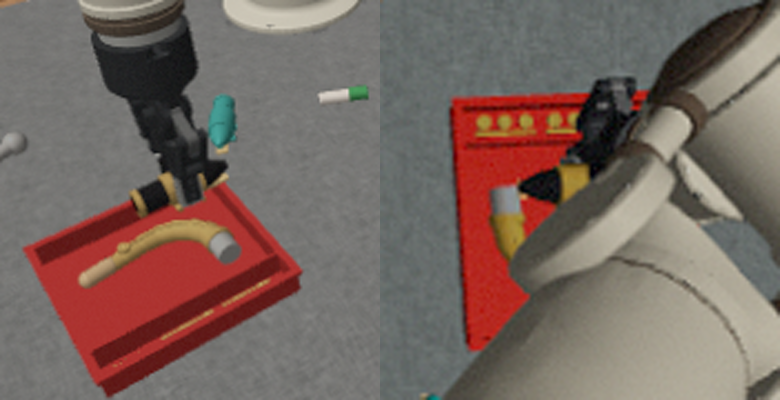

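The mouthpiece is held level, reed down, over the red tray at about (180,185). I'll shift it over its spot and lower it.

>>> apply_moves:
  rows:
    - [0.005, -0.15, 0, 0]
    - [0.005, -0.3, 0, 0]
    - [0.005, -0.3, 0, 0]
    - [0.005, -0.3, 0, 0]
    - [0.005, -0.3, 0, 0]
    - [0.005, -0.3, -0.1, 0]
    - [0.005, -0.3, -0.2, 0]
    - [0.005, -0.3, -0.3, 0]
    - [0.005, -0.3, -0.38, 0]
    - [0.005, -0.3, -0.43, 0]
    - [0.005, -0.3, -0.43, 0]
    - [0.005, -0.3, -0.43, 0]

```text
time: 29.47
tcp_pos: [0.473, -0.3815, 0.0291]
tool_rot: [0.681, 0.732, 0.001, 0.018]
ft_force: [-0.4, -0.0, -0.9]
finger_gap: 0.343
```

>>> apply_moves:
  rows:
    - [0, 0, -0.01, 0]
    - [0, 0, -0.02, 0]
    - [0, 0, -0.03, 0]
    - [0, 0, -0.035, 0]
    - [0, 0, -0.035, 0]
    - [0, 0, -0.035, 0]

```text
time: 29.97
tcp_pos: [0.473, -0.3815, 0.0222]
tool_rot: [0.681, 0.732, 0.001, 0.018]
ft_force: [0.3, -0.1, -1.0]
finger_gap: 0.342
```

>>> apply_moves:
  rows:
    - [0, 0, -0.005, 0]
    - [0, 0, -0.01, 0]
    - [0, 0, -0.015, 0]
    - [0, 0, -0.018, 0]
    - [0, 0, -0.018, 0]
    - [0, 0, -0.018, 0]

```text
time: 30.47
tcp_pos: [0.473, -0.3815, 0.0186]
tool_rot: [0.681, 0.732, 0.001, 0.018]
ft_force: [-0.2, -0.3, 0.5]
finger_gap: 0.341
```

>>> apply_moves:
  rows:
    - [0, 0, -0.004, 0]
    - [0, 0, -0.008, 0]
    - [0, 0, -0.01, 0]
    - [0, 0, -0.01, 0]
    - [0, 0, -0.01, 0]

```text
time: 30.88
tcp_pos: [0.4731, -0.3817, 0.0184]
tool_rot: [0.681, 0.732, 0.001, 0.018]
ft_force: [-4.6, 5.3, 13.0]
finger_gap: 0.338
```

>>> apply_moves:
  hand: 50
  rows:
    - [0, 0, 0, 0]
    - [0, 0, 0, 0]
    - [0, 0, 0, 0]
    - [0, 0, 0, 0]
    - [0, 0, 0, 0]
    - [0, 0, 0, 0]
    - [0, 0, 0.05, 0]
    - [0, 0, 0.15, 0]
    - [0, 0, 0.3, 0]
    - [0, 0, 0.5, 0]
    - [0, 0, 0.7, 0]
    - [0, 0, 0.7, 0]
    - [0, 0.2, 0.7, 0]
    - [0, 0.4, 0.7, 0]
    - [0, 0.6, 0.7, 0]
    - [0, 0.8, 0.7, 0]
    - [0, 0.9, 0.7, 0]
    - [0, 0.9, 0.7, 0]
    - [0, 0.9, 0.7, 0]

```text
time: 32.47
tcp_pos: [0.4734, -0.2011, 0.159]
tool_rot: [0.68, 0.733, 0.001, 0.018]
ft_force: [0.2, -0.1, 0.4]
finger_gap: 0.505
```

>>> apply_moves:
  rows:
    - [0, 0.2, 0, 0.04]
    - [0, 0.4, 0, 0.08]
    - [0, 0.6, 0, 0.12]
    - [0, 0.8, 0, 0.16]
    - [0, 0.95, 0, 0.2]
    - [0, 0.95, 0, 0.24]
    - [0, 0.95, 0, 0.28]
    - [0, 0.95, 0, 0.32]
    - [0, 0.95, 0, 0.36]
    - [0, 0.95, 0, 0.411]
    - [0, 0.95, 0, 0.411]
    - [0, 0.95, 0, 0.411]
    - [0, 0.95, 0, 0.411]
    - [0, 0.95, 0, 0.411]

```text
time: 33.63
tcp_pos: [0.4738, -0.0119, 0.1592]
tool_rot: [0.104, 0.994, 0.012, 0.014]
ft_force: [-0.2, -0.5, -0.9]
finger_gap: 0.5
```

```bash
python3 look.py; python3 - <<'E'
from h import *
s=cap("scene");c=cap("top")
a=cv2.resize(s["image"][190:320,50:180],(390,390),interpolation=2)
b=cv2.resize(c["image"][150:260,345:455],(390,390),interpolation=2)
cv2.imwrite("pics/g10.png",np.hstack([a,b]))
E
```

```text
33.6333 [ 0.4738 -0.0119  0.1592] [0.104 0.994 0.012 0.014] [-0.2 -0.5 -0.9] 0.5 [-0.3  -0.05  1.98  0.03  1.19 -1.67]
```

View pics/g10.png

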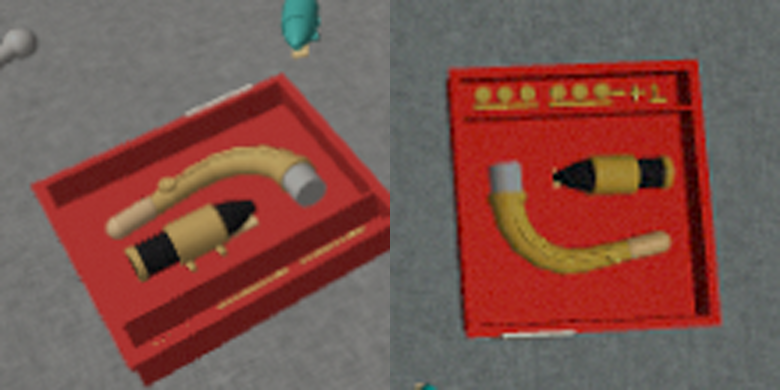

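Neck and mouthpiece both lie apart and flat in the red compartment, with nothing on the walls. Next is the foot joint.

>>> apply_moves:
  rows:
    - [-0.16, 0.2, 0, 0]
    - [-0.16, 0.4, 0, 0]
    - [-0.16, 0.6, 0, 0]
    - [-0.16, 0.735, 0, 0]
    - [-0.16, 0.735, 0, 0]
    - [-0.16, 0.735, 0, 0]
    - [-0.16, 0.735, 0, 0]
    - [-0.16, 0.735, -0.15, 0]
    - [-0.16, 0.735, -0.3, 0]
    - [-0.16, 0.735, -0.4, 0]
    - [-0.16, 0.735, -0.4, 0]
    - [-0.16, 0.735, -0.4, 0]

```text
time: 34.73
tcp_pos: [0.441, 0.1344, 0.0785]
tool_rot: [0.104, 0.994, 0.012, 0.013]
ft_force: [0.6, -0.5, 0.0]
finger_gap: 0.502
```

```bash
python3 look.py; python3 - <<'E'
from h import *
s=cap("scene");c=cap("top")
a=cv2.resize(s["image"][120:220,250:350],(400,400),interpolation=2)
cv2.imwrite("pics/g11.png",a)
E
```

```text
34.7333 [0.441  0.1344 0.0785] [0.104 0.994 0.012 0.013] [ 0.6 -0.5  0. ] 0.502 [ 0.02  0.04  2.07  0.02  1.   -1.35]
```

View pics/g11.png

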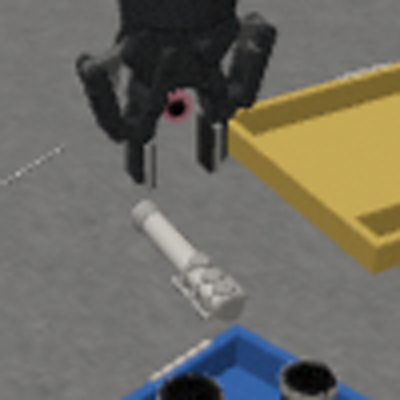

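The fingers straddle the bare tube, which spans (145,215)–(190,260). I'll descend, close and lift.

>>> apply_moves:
  rows:
    - [0, 0, -0.1, 0]
    - [0, 0, -0.2, 0]
    - [0, 0, -0.27, 0]
    - [0, 0, -0.31, 0]
    - [0, 0, -0.335, 0]
    - [0, 0, -0.335, 0]
    - [0, 0, -0.335, 0]

```text
time: 35.42
tcp_pos: [0.4441, 0.1348, 0.0147]
tool_rot: [0.104, 0.994, 0.012, 0.017]
ft_force: [-0.8, -0.3, 1.2]
finger_gap: 0.502
```

>>> apply_moves:
  hand: 0
  rows:
    - [0, 0, -0.005, 0]
    - [0, 0, -0.005, 0]
    - [0, 0, -0.005, 0]
    - [0, 0, -0.005, 0]
    - [0, 0, -0.005, 0]
    - [0, 0, -0.005, 0]
    - [0, 0, -0.005, 0]
    - [0, 0, -0.005, 0]

```text
time: 36.08
tcp_pos: [0.4453, 0.1349, 0.015]
tool_rot: [0.104, 0.994, 0.012, 0.018]
ft_force: [-1.2, 0.0, 5.8]
finger_gap: 0.197
```

>>> apply_moves:
  rows:
    - [0, 0, 0.05, 0]
    - [0, 0, 0.1, 0]
    - [0, 0, 0.2, 0]
    - [0, 0, 0.3, 0]
    - [0, 0, 0.4, 0]
    - [0, 0, 0.5, 0]
    - [0, 0, 0.5, 0]

```text
time: 36.67
tcp_pos: [0.4487, 0.1351, 0.1204]
tool_rot: [0.103, 0.994, 0.013, 0.022]
ft_force: [1.6, 0.2, -1.0]
finger_gap: 0.197
```

>>> apply_moves:
  rows:
    - [-0.05, 0.15, 0, 0.021]
    - [-0.11, 0.3, 0, 0.021]
    - [-0.11, 0.45, 0, 0.021]
    - [-0.11, 0.6, 0, 0.021]
    - [-0.11, 0.75, 0, 0.021]
    - [-0.11, 0.9, 0, 0.021]
    - [-0.11, 0.98, 0, 0.021]
    - [-0.11, 0.98, 0, 0.021]
    - [-0.11, 0.98, 0, 0.021]
    - [-0.11, 0.98, 0, 0.021]

```text
time: 37.5
tcp_pos: [0.4265, 0.3304, 0.1201]
tool_rot: [0.071, 0.997, 0.013, 0.022]
ft_force: [0.2, -0.6, -0.9]
finger_gap: 0.197
```

```bash
python3 look.py; python3 - <<'E'
from h import *
c=cap("top"); s=cap("scene"); im=c["image"][140:260,90:200]; cv2.imwrite("pics/x.png",im)
# ends of the foot in scene view: bright grey blobs, for reference
E
```

```text
37.5 [0.4265 0.3304 0.1201] [0.071 0.997 0.013 0.022] [ 0.2 -0.6 -0.9] 0.197 [ 0.43  0.16  1.85  0.    1.09 -1.  ]
```

>>> apply_moves:
  rows:
    - [0, 0.08, 0, 0]
    - [0, 0.08, 0, 0]
    - [0, 0.08, -0.1, 0]
    - [0, 0.08, -0.2, 0]
    - [0, 0.08, -0.3, 0]
    - [0, 0.08, -0.38, 0]
    - [0, 0.08, -0.45, 0]
    - [0, 0.08, -0.47, 0]
    - [0, 0.08, -0.47, 0]
    - [0, 0.08, -0.47, 0]

```text
time: 38.43
tcp_pos: [0.4272, 0.3458, 0.0268]
tool_rot: [0.071, 0.997, 0.013, 0.022]
ft_force: [0.4, 0.0, 0.2]
finger_gap: 0.2
```

>>> apply_moves:
  rows:
    - [0, 0, -0.005, 0]
    - [0, 0, -0.01, 0]
    - [0, 0, -0.015, 0]
    - [0, 0, -0.02, 0]
    - [0, 0, -0.02, 0]
    - [0, 0, -0.02, 0]

```text
time: 38.93
tcp_pos: [0.4271, 0.3458, 0.0228]
tool_rot: [0.071, 0.997, 0.013, 0.022]
ft_force: [-0.5, -0.4, -0.4]
finger_gap: 0.204
```

>>> apply_moves:
  rows:
    - [0, 0, -0.005, 0]
    - [0, 0, -0.01, 0]
    - [0, 0, -0.015, 0]
    - [0, 0, -0.02, 0]
    - [0, 0, -0.02, 0]
    - [0, 0, -0.02, 0]

```text
time: 39.43
tcp_pos: [0.4271, 0.3457, 0.0187]
tool_rot: [0.071, 0.997, 0.013, 0.022]
ft_force: [0.2, -1.0, 0.8]
finger_gap: 0.201
```

```bash
python3 look.py
```

```text
39.4333 [0.4271 0.3457 0.0187] [0.071 0.997 0.013 0.022] [ 0.2 -1.   0.8] 0.201 [ 0.46  0.34  1.86  0.    0.89 -0.97]
```

>>> apply_moves:
  rows:
    - [0, 0, -0.004, 0]
    - [0, 0, -0.008, 0]
    - [0, 0, -0.01, 0]
    - [0, 0, -0.01, 0]
    - [0, 0, -0.01, 0]

```text
time: 39.85
tcp_pos: [0.4273, 0.3459, 0.018]
tool_rot: [0.071, 0.997, 0.013, 0.022]
ft_force: [-3.7, -2.4, 9.9]
finger_gap: 0.199
```

>>> apply_moves:
  hand: 45
  rows:
    - [0, 0, 0, 0]
    - [0, 0, 0, 0]
    - [0, 0, 0, 0]
    - [0, 0, 0, 0]
    - [0, 0, 0, 0]
    - [0, 0, 0, 0]
    - [0, 0, 0.05, 0]
    - [0, 0, 0.15, 0]
    - [0, 0, 0.3, 0]
    - [0, 0, 0.5, 0]
    - [0, 0, 0.7, 0]
    - [0, 0, 0.8, 0]
    - [-0.2, 0.2, 0.9, 0]
    - [-0.4, 0.4, 0.9, 0]
    - [-0.6, 0.6, 0.9, 0]
    - [-0.8, 0.8, 0.9, 0]
    - [-0.9, 0.9, 0.9, 0]
    - [-0.9, 0.9, 0.9, 0]
    - [-0.9, 0.9, 0.9, 0]

```text
time: 41.43
tcp_pos: [0.2426, 0.5293, 0.199]
tool_rot: [0.069, 0.997, 0.014, 0.021]
ft_force: [-1.0, -0.3, 0.3]
finger_gap: 0.451
```

```bash
python3 look.py; python3 - <<'E'
from h import *
s=cap("scene");c=cap("top")
a=cv2.resize(s["image"][120:330,50:410],(720,420)[:2],interpolation=2)[:, :]
b=cv2.resize(c["image"][75:255,95:445],(350*2,360)[:2],interpolation=2)
t=cv2.resize(c["image"][75:255,95:445],(583,300),interpolation=2); q=cv2.resize(s["image"][120:300,60:410],(583,300),interpolation=2)
cv2.imwrite("pics/fin.png",np.vstack([t,q]))
E
```

```text
41.4333 [0.2426 0.5293 0.199 ] [0.069 0.997 0.014 0.021] [-1.  -0.3  0.3] 0.451 [ 0.94  0.18  1.66 -0.02  1.26 -0.48]
```

View pics/fin.png

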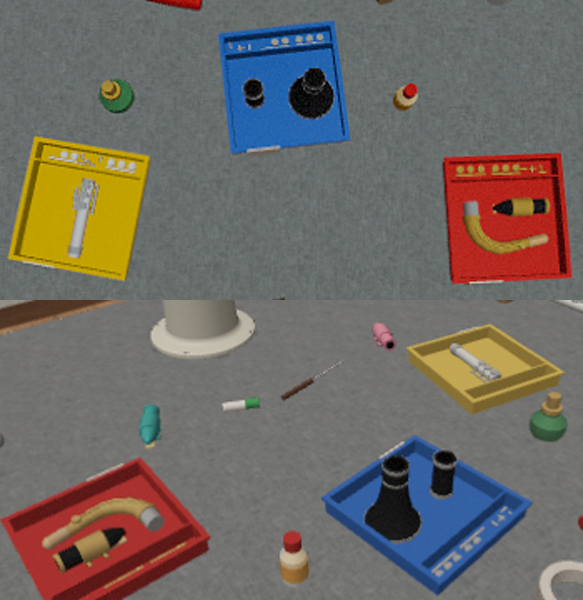

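All five parts sit flat in their own compartments, clear of the walls. In the top half the foot is at (82,215), the barrel (253,92), the bell (312,92), and the neck and mouthpiece are around (510,220). The bottle and lamp haven't moved, so I'll hand in.

```bash
python3 -c "
from bench import arm
print(arm.finish_job())"
```

```text
the job is handed in; nothing more can be done
None
```

All five parts are in their own trays, and I handed the job in at about 41 s of the 128 s allowed.

- **Order and placing:** I placed the bell and barrel upright in the blue tray, then the neck and mouthpiece lying in the red, then the foot joint lying in the yellow. Each part was lowered until light contact with the floor (4 to 13 N at the wrist), then released.
- **Last checks:** The final top and scene pictures show every part flat, apart from the others and clear of the tray walls. The neck is the same way up, the oil bottle and spirit lamp stand where they were, and the gripper is away from everything.
- **Not measured or slightly off:** The bell rim is the closest to a wall, an estimated 5 mm or so, judged by eye in the pictures. The tool leaned by up to about 3° as the moves went on, but the parts still sat flat on release. No check failed or disagreed.

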